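# Drop the stay and bring the curing box's cover down on a finger

### The job

Close the curing box without jolting the bush and puck standing in it, using only your fingertips and gripping nothing. From the front, raise the cover on a finger under its front lip just until the side stay falls clear, carry the freed cover down on that finger so that it never drops, then, once it rests on its catch, press its front edge down until the catch snaps and the cover is fully shut; let go and leave everything else where it stands.

Things in the scene. Friction and masses are not known exactly. Their poses are not given: they have to be found in the camera images.
- curing_box: White sheet-metal bench curing box, 184 (x) x 220 (y) x 80 mm high, open on top under a hinged cover, fixed to the desk. Origin: centre of its underside on the desk; x points from its front to its hinge side, y to its left, z up. The front (-x face, at x = -92 mm) carries a switch and a knob that stand out at most 14 mm, all below z = 52 mm. Walls 4 mm thick, inner floor at z = 10 mm.
- cover (a joint): Cover angle, rad: 0 shut (level), growing as the front lip rises, stop at 1.12. It stands only on the stay (at about 0.83, as at the start) and otherwise falls. Raised by 0.05 to 0.09 it is off the stay. Coming down it rests on a spring catch at about 0.08 (lip 16 mm proud); some 4 to 6 N down on the front edge pushes it through, it snaps to 0 and stays. It weighs 0.35 kg, 1.7 N at the lip.
- cover_lip (a point): Middle of the lower front edge of the cover's lip, moving with the cover; 204 mm from the hinge line in the plane of the cover's underside. The cover is 5 mm thick and 224 mm wide (y), grey frame with an amber window; a frame rail 50 mm deep runs along the front. When shut the lip stands 20 mm out beyond the box's front wall, its underside at z = 80 mm above the desk, its top at 85 mm, so a fingertip fits beneath it.
- cover_hinge (a point): Middle of the cover's hinge line, which runs along the box's y, at x = +92 mm, z = 80 mm in the box's frame, in the plane of the cover's underside.
- cover_stay (a joint): Angle of the stay, rad: a steel rod 118 mm long, 6 mm thick, pivoted outside the box's right wall (box frame x = +29, y = -118, z = 58 mm). 1.34 at the start: its free end stands in a keeper 12 mm deep on the right edge of the cover and props it. When the cover is raised the rod drops forward by its own weight to 0, lying level along the side of the box.
- stay_tip (a point): Centre of the stay's free end, a ball of 8 mm.
- bush_centre (a point): Brass flanged bush, 31 mm across and 29 mm high, standing loose on the puck inside the box; point at its centre, half-way up.
- puck_centre (a point): Plain aluminium puck, 36 mm across and 22 mm high, standing loose on the box's inner floor; point at its centre, half-way up.
- gear: Light grey gear wheel lying on the desk, 49 mm across, 18 mm high; origin in the middle of the underside. Bystander.
- screwdriver: Yellow screwdriver lying on the desk, 150 mm long, 24 mm high; origin in the middle of the underside. Bystander.
- v_block: Steel V-block on the desk, 50 x 44 x 24 mm; origin in the middle of the underside. Bystander.

How it is judged (in metres and radians):
On the way, in this order (a step that is already met when the one before it is completed fails the run):
1. the stay has fallen clear while the cover is held up (value of joint cover_stay below 0.15 rad and value of joint cover above 0.65 rad), for 0.1 s.
2. the cover has been brought down onto its catch, slowly (value of joint cover below 0.12 rad and velocity of joint cover above -0.6 rad/s), for 0.1 s.
At the end, for the whole second after the job is handed in: The cover is fully shut, snapped in its catch (within 0.015 rad, 3 mm at the lip) and at rest; the stay lies down along the box (below 0.1 rad); the puck and the bush on it still stand within 6 mm of where they were (value of joint cover below 0.015 rad and velocity of joint cover between -0.05 and 0.05 rad/s and value of joint cover_stay below 0.1 rad and distance of each of puck_centre, bush_centre from where it was at the start of the episode below 0.006 m); the robot touches nothing.
It fails at once if the cover drops: it swings down faster than 2.2 rad/s (0.45 m/s at the lip) before it is on its catch (value of joint cover above 0.1 rad and velocity of joint cover below -2.2 rad/s).
It fails at once if the raised cover is gripped or wrenched (over 10 N on it) instead of being carried on a finger (value of joint cover above 0.15 rad and contact force between any of the fingers, the arm and cover above 10 N).
It fails at once if the stay is pushed by the robot (contact force between any of the fingers, the arm and cover_stay above 1 N).
It fails at once if the bush or the puck is moved, touched or lifted (distance of any of puck_centre, bush_centre from where it was at the start of the episode above 0.008 m or contact force between any of the fingers, the arm and bush above 0.5 N or contact force between any of the fingers, the arm and puck above 0.5 N).
It fails at once if something lying beside the box is displaced (distance of any of gear, screwdriver, v_block from where it was at the start of the episode above 0.025 m).
It also fails if it takes over 48 s, if anything falls off the work surface, if the arm or the gripper's body presses on something with over 40 N, if the wrist force passes 120 N, or if a joint passes its speed limit or range.

### The arm

A 7-joint arm with a two-finger parallel gripper is mounted at the origin on a cart in front of the work surface, level with it; the furniture and walls round the work are solid. World frame = base frame: x ahead of the robot, y to its left, z up, the work surface at z = 0. Lengths are in m, angles in degrees, forces in N, time in s.
With the tool pointing down it reaches from about 0.35 to 0.9 m from the base axis. Payload 19.9 kg.
Tool frame: the origin (TCP) lies at the very end of the fingers, on their centre line; the grasp point (between the pads) lies 19 mm behind it (bot.grip_point_offset is the distance from the TCP to the grasp point, in m); z points along the fingers, x is the direction in which the jaws open and shut, and the axes are right-handed (so a half turn about z gives the same grasp; the last joint's range is limited). The gripper opens to 85 mm and grips with 20 to 120 N. Pads are 22 mm wide; open, the fingers measure 114 mm over their backs; the gripper's body (76 mm by 85 mm) begins 54 mm behind the grasp point. The pads swing forward as they close: fully open they stand 13 mm farther back than shut.
Start: joints at [-2.378, 23.915, -0.59, 92.452, 0.269, 63.638, -3.037], TCP at [0.625, 0, 0.231] pointing down, gripper open.
Joint ranges: [-161.28, 161.28], [-22.2, 115.67], [-73.04, 71.86], [3.21, 147.25], [-68.34, 248.33], [10.77, 114.83], [-161.83, 161.83]. Speed limits (degrees/s): [108.29, 108.29, 136.94, 136.94, 172.46, 172.46, 172.46].

### API

Orientations are given as a 3x3 rotation matrix whose columns are the frame's x, y, z axes.
In Python, from cell import status, vision, bot, models gives the robot as it stands.
- The arm moves only by the tool arm_command, never from a script. Its argument "motion" is a list of rows, each a list of 7 numbers: the shift along the tool's x, y, z in m, then the turn, a rotation vector about the tool's x, y, z in rad, then the opening, from -1 (shut) to 1 (fully open). A call has 1 to 8 rows; each row shifts and turns the pose as measured when the row begins, along the tool's axes as they then stand; what a row does not reach is not made up. A row lasts 1/8 s, in which the tool goes at most 62.5 mm and 10.7 degrees, less where a joint would pass 70% of its speed; a pose out of reach is approached as far as the arm can. A call is refused whole if a number of a shift passes 0.0625 or a number of a turn 0.188, either way. A call with a gripper value outside its range is refused whole. The fingers move at their own pace and stop on an object; "grip_force" is the grip in N (left out, the last holds). Time passes only in rows, so rows that do not move let the fingers close. It gives the time, the measured TCP pose, the force and the opening at its end, in the units of the state.
- status.observe(): the state, without advancing time (a new reading comes with each control period).
- vision.snapshot(name): name is "scene" or "side" or "wrist"; returns the picture (420x560x3 uint8, red, green, blue); there is no depth.
- vision.camera_model(name): a dict with "fx", "fy", "cx", "cy" (pixels), "dist_coeffs" ([k1, k2, p1, p2, k3] as OpenCV has them; the pictures are not rectified), "R" (3x3) and "t" (3): a world point X has camera coordinates R X + t. Camera axes: x right, y down, z forward; pixel columns grow to the right and rows downward; lengths in m; the calibration is good to about 2 mm. A picture is of the moment at which its call begins: read the wrist's pose just before it. camera_model takes no time and is no camera call; for the wrist camera it gives the pose at the moment of the call.
- bot.finish_job(): hands the job in, once; it reports no verdict.
Trained networks look in the newest picture that a camera, given by its name, has taken for a name from the list of things; names that differ only in an ending like _2 or _b are one class to them, and where a whole thing is asked for, a point or a joint stands for the part that bears it (a point fixed in the world has none). Each returns a list of dicts, best first, with "conf" (0 to 1); they miss things now and then, are a little off and sometimes report something else, mostly with a low value. They report only what shows in the picture. A call takes as long as a camera call.
- models.regions_of(label, camera): "region" (420x560 bool, what is visible of it).
- models.landmark_of(label, camera): "point" ([x, y, z] in m, in world coordinates, good to about 4 mm: a listed point, or the origin of a listed thing).
The state is a dict: "clock": time; "joint_pos": joint angles; "joint_velocities": joint speeds; "tau": joint torques, N m; "tcp_pos": TCP position; "tcp_rot": TCP orientation; "ft_force": force on the tool from outside, world axes, zero at the start; "torque": the same for the moment, N m; "opening": opening from 0.0 (shut) to 1.0 (fully open).
Only numpy, scipy, OpenCV 4.12 (cv2) and the standard library are available. Lean on these libraries where they do the work, as an engineer would, in place of code of your own. Each camera call takes 0.05 s, during which the arm holds its last target.

## Working session

There is one attempt and no reset: what is moved stays moved. The work goes in short steps, Python scripts to look and compute and a tool call to move; the robot and the scene stay as the last step left them, time stands still between calls to the robot, and variables do not carry over. Pictures are saved under pics/ and viewed, and the job is handed in when it is done.

Besides the shell and the picture viewer there is one more tool, called after "Emit:" by a JSON object that holds its "op" and its "data", one argument or row to a line. arm_command: Moves the arm, as the interface text tells. Its arguments: {"type":"object","properties":{"motion":{"type":"array"},"grip_force":{"type":"number"}},"required":["motion"]}

```bash
mkdir -p pics; ls
cat > h.py <<'E'
import numpy as np, cv2
from cell import status, vision, bot, models
def snap(n,f):
    im=vision.snapshot(n); cv2.imwrite('pics/'+f,im[:,:,::-1]); return im
E
python3 - <<'E'
from h import *
snap('scene','s0.png');
for l in ['curing_box','cover_lip','cover_hinge','stay_tip','bush_centre','puck_centre','gear','screwdriver','v_block']:
    print(l,[(np.round(d['point'],4),round(d['conf'],2)) for d in models.landmark_of(l,'scene')[:2]])
snap('side','d0.png')
for l in ['curing_box','cover_lip','cover_hinge','stay_tip','gear','screwdriver','v_block']:
    print(l,[(np.round(d['point'],4),round(d['conf'],2)) for d in models.landmark_of(l,'side')[:2]])
print(status.observe())
E
```

```text
pics
curing_box [(array([ 0.6272, -0.2171,  0.0019]), 0.93), (array([ 0.6042, -0.1838,  0.0472]), 0.49)]
cover_lip [(array([ 0.5903, -0.2423,  0.2297]), 0.66)]
cover_hinge [(array([ 0.7017, -0.1624,  0.0814]), 0.82), (array([ 0.4573,  0.0991, -0.0018]), 0.41)]
stay_tip [(array([ 0.6968, -0.3141,  0.1722]), 0.42)]
bush_centre [(array([ 0.6076, -0.1839,  0.047 ]), 0.75)]
puck_centre [(array([ 0.6062, -0.1804,  0.0214]), 0.6)]
gear [(array([0.4576, 0.0968, 0.0005]), 0.6)]
screwdriver [(array([0.5957, 0.1907, 0.0008]), 0.49)]
v_block [(array([0.4189, 0.2633, 0.0019]), 0.57), (array([ 0.7058, -0.1616,  0.0801]), 0.17)]
curing_box [(array([ 0.6316, -0.2136, -0.002 ]), 0.63), (array([ 0.7054, -0.1628,  0.0786]), 0.61)]
cover_lip [(array([ 0.5874, -0.2417,  0.2322]), 0.86), (array([ 0.6074, -0.1811,  0.0417]), 0.27)]
cover_hinge [(array([ 0.7042, -0.1589,  0.083 ]), 0.67)]
stay_tip []
gear [(array([0.458 , 0.1061, 0.0016]), 0.74)]
screwdriver [(array([ 0.5961,  0.1888, -0.004 ]), 0.88)]
v_block [(array([0.4135, 0.264 , 0.0007]), 0.64)]
{'clock': 0.9, 'joint_pos': array([-2.37837229, 23.91491522, -0.5924522 , 92.45283063,  0.2696617 ,
       63.63917355, -3.03717377]), 'joint_velocities': array([ 0.00762781, -0.03855729, -0.00125284, -0.11982371, -0.04122051,
       -0.06964013, -0.01053935]), 'tau': array([-1.24150829e-03, -8.64233851e+01,  6.77184351e-01, -4.35233617e+01,
        1.89417915e-02,  1.79747436e-03,  2.58851901e-05]), 'tcp_pos': array([6.24973649e-01, 3.12320836e-05, 2.31260997e-01]), 'tcp_rot': array([[ 9.99999994e-01,  4.45219814e-05, -9.51276900e-05],
       [ 4.45190987e-05, -9.99999999e-01, -3.03052740e-05],
       [-9.51290392e-05,  3.03010389e-05, -9.99999995e-01]]), 'ft_force': array([ 0.21995424, -0.09278704, -0.25936716]), 'torque': array([ 0.00621995, -0.01970829, -0.00801168]), 'opening': 0.9964747666104604}
```

View pics/s0.png

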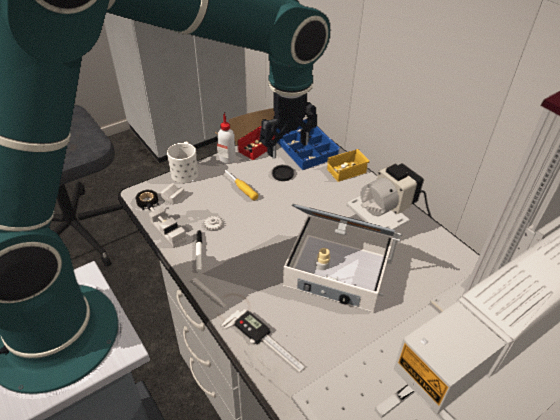

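View pics/d0.png

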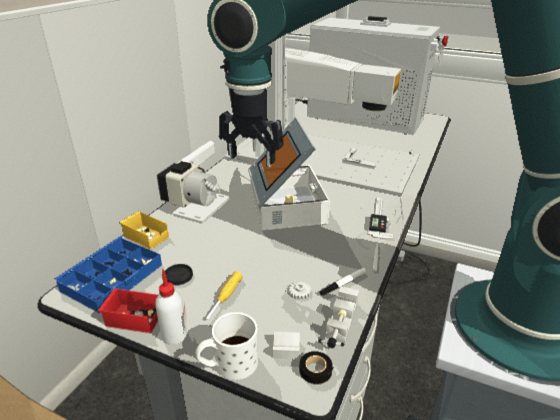

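Run:
```python
from h import *
for m in (bot,status,vision,models): print([a for a in dir(m) if not a.startswith('__')])
# box fit from landmarks (averages), model points in box frame
from scipy.optimize import least_squares
P={'o':((0,0,0),[(.6272,-.2171,.0019),(.6316,-.2136,-.002)]),
'h':((.092,0,.08),[(.7017,-.1624,.0814),(.7042,-.1589,.083)]),
'l':((.092-.204*np.cos(.83),0,.08+.204*np.sin(.83)),[(.5903,-.2423,.2297),(.5874,-.2417,.2322)])}
def f(x):
    c,s=np.cos(x[2]),np.sin(x[2]);r=[]
    for m,obs in P.values():
        w=np.array([x[0]+c*m[0]-s*m[1],x[1]+s*m[0]+c*m[1],m[2]])
        for o in obs:r+=list(w-np.array(o))
    return r
r=least_squares(f,[.63,-.215,.6]);print(r.x,np.degrees(r.x[2]),np.round(r.fun*1000,1))
# overlay
c,s=np.cos(r.x[2]),np.sin(r.x[2])
def w(m):return [r.x[0]+c*m[0]-s*m[1],r.x[1]+s*m[0]+c*m[1],m[2]]
for n in('scene','side'):
    im=cv2.imread('pics/%s0.png'%n[0] if n=='scene' else 'pics/d0.png')
    cm=vision.camera_model(n);K=np.array([[cm['fx'],0,cm['cx']],[0,cm['fy'],cm['cy']],[0,0,1]])
    th=.83;pts=[(x,y,z) for z in(0,.08) for x,y in((-.092,-.11),(.092,-.11),(.092,.11),(-.092,.11))]
    pts+=[(.092,-.112,.08),(.092,.112,.08),(.092-.204*np.cos(th),.112,.08+.204*np.sin(th)),(.092-.204*np.cos(th),-.112,.08+.204*np.sin(th))]
    pts+=[(.029,-.118,.058),(.029-.118*np.cos(1.34),-.118,.058+.118*np.sin(1.34))]
    p=cv2.projectPoints(np.array([w(m) for m in pts]),cv2.Rodrigues(cm['R'])[0],np.array(cm['t'],float),K,np.array(cm['dist_coeffs']))[0].reshape(-1,2)
    print(n,np.round(p,0).tolist())
    S=3;im=cv2.resize(im,None,fx=S,fy=S,interpolation=cv2.INTER_CUBIC)
    q=(p*S+S/2).astype(int)
    for k in range(3):
        cv2.polylines(im,[q[4*k:4*k+4]],True,[(0,0,255),(0,255,0),(255,0,255)][k],1)
    cv2.polylines(im,[q[12:]],False,(255,255,0),1)
    ctr=q[:12].mean(0).astype(int);x0=max(0,ctr[0]-300);y0=max(0,ctr[1]-300)
    cv2.imwrite('pics/ov_%s.png'%n,im[y0:y0+600,x0:x0+600])
```

```text
['PlanningError', 'finish_job', 'grip_point_offset']
['observe']
['camera_model', 'snapshot']
['landmark_of', 'regions_of']
[ 0.62785228 -0.21500019  0.62222717] 35.65099050030754 [ 0.7  2.1 -1.9 -3.7 -1.4  2.   0.9  1.  -1.4 -1.6 -2.5 -3.   0.4  0.7
  0.8  3.3  0.1 -1.7]
scene [[372.0, 314.0], [387.0, 257.0], [305.0, 235.0], [282.0, 288.0], [378.0, 293.0], [393.0, 236.0], [307.0, 214.0], [283.0, 266.0], [393.0, 236.0], [306.0, 214.0], [291.0, 205.0], [394.0, 231.0], [390.0, 261.0], [396.0, 235.0]]
side [[308.0, 187.0], [250.0, 193.0], [262.0, 233.0], [328.0, 226.0], [309.0, 164.0], [249.0, 169.0], [261.0, 207.0], [330.0, 201.0], [249.0, 169.0], [261.0, 208.0], [316.0, 150.0], [296.0, 118.0], [270.0, 173.0], [279.0, 137.0]]
```

View pics/ov_scene.png

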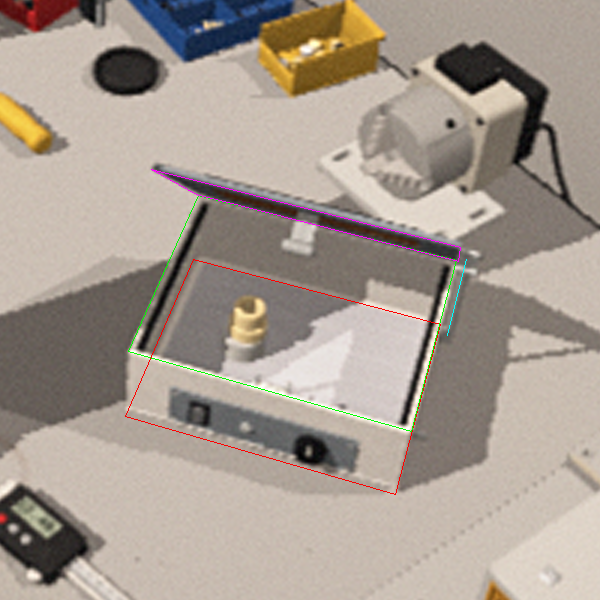

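View pics/ov_side.png

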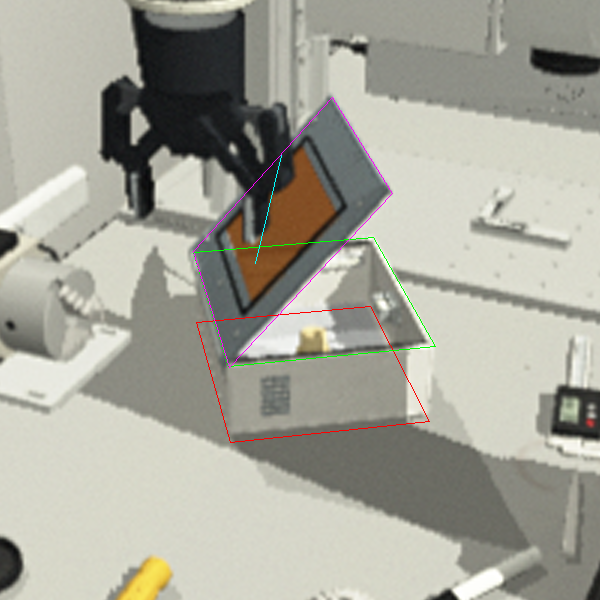

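Emit:
{"op": "arm_command", "data": {
  "motion": [
    [-0.035,0.01,-0.02,0,0,0,-1],
    [-0.035,0.01,-0.02,0,0,0,-1],
    [-0.035,0.01,-0.02,0,0,0,-1],
    [-0.035,0.01,-0.02,0,0,0,-1],
    [-0.01,0.055,-0.01,0,0,0,-1],
    [0,0.055,0,0,0,0,-1],
    [0,0.055,0,0,0,0,-1],
    [0,0.055,0,0,0,0,-1]
  ]
}}

```text
clock: 1.9
tcp_pos: [0.4712, -0.2635, 0.3254]
tcp_rot: [[1.0, 0.008, 0.004], [0.008, -1.0, -0.0], [0.004, 0.0, -1.0]]
ft_force: [2.0, 0.2, 0.4]
opening: -0.001
```

```bash
cat >> h.py <<'E'
from scipy.spatial.transform import Rotation as Ro
C=np.array([.628,-.215]);YAW=np.radians(35.65)
u=np.array([np.cos(YAW),np.sin(YAW),0]);v=np.array([-np.sin(YAW),np.cos(YAW),0]);Z=np.array([0,0,1.])
def Rt(p):  # p deg below horizontal
    p=np.radians(p);z=np.cos(p)*u-np.sin(p)*Z;x=-v;return np.stack([x,np.cross(z,x),z],1)
def W(x,y,z):return np.array([C[0],C[1],0])+x*u+y*v+z*Z
def tobox(P):d=np.array(P)-[C[0],C[1],0];return np.array([d@u,d@v,d[2]])
def path(th,p,s=.012,h=.011):
    pr=np.radians(p);lip=np.array([.092-.204*np.cos(th),.08+.204*np.sin(th)])
    a=max(th,pr)
    q=lip+s*np.array([np.cos(a),-np.sin(a)])+h*np.array([-np.sin(pr),-np.cos(pr)])
    return q
def rel(Pt,p):
    o=status.observe();R=o['tcp_rot']
    rv=Ro.from_matrix(R.T@Rt(p)).as_rotvec()
    print('clock',round(o['clock'],2),'q',np.round(o['joint_pos'],1),'box',np.round(tobox(o['tcp_pos']),4),'F',np.round(o['ft_force'],2),'op',round(o['opening'],2))
    print('d_tool',np.round(R.T@(np.array(Pt)-o['tcp_pos']),4),'rotvec',np.round(rv,3))
E
python3 - <<'E'
from h import *
rel(W(-.16,.03,.25),25)
for t in(.83,.92,.43,.08):print(t,path(t,25))
E
```

```text
clock 1.9 q [16.1 10.6 11.4 98.2 -2.3 71.2 28.5] box [-0.1557  0.052   0.3254] F [1.97 0.22 0.4 ] op -0.0
d_tool [0.0089 0.0205 0.0754] rotvec [1.041 0.537 0.851]
0.83 [-0.04222495  0.21171344]
0.92 [-0.02896627  0.22278613]
0.43 [-0.08720212  0.15000084]
0.08 [-0.10512066  0.08126179]
```

Emit:
{"op": "arm_command", "data": {
  "motion": [
    [0,0,0,0.11,0.057,0.09,-1],
    [0,0,0,0.11,0.057,0.09,-1],
    [0,0,0,0.11,0.057,0.09,-1],
    [0,0,0,0.11,0.057,0.09,-1],
    [0,0,0,0.11,0.057,0.09,-1],
    [0,0,0,0.11,0.057,0.09,-1]
  ]
}}

```text
clock: 2.65
tcp_pos: [0.472, -0.268, 0.3271]
tcp_rot: [[0.8, -0.358, 0.481], [-0.584, -0.647, 0.491], [0.135, -0.673, -0.727]]
ft_force: [0.6, 0.4, -0.0]
opening: 0.002
```

Run:
```python
from h import *
rel(W(-.16,.03,.25),25)
snap('side','d1.png')
```

```text
clock 2.65 q [ 35.2  13.7  16.1 105.7 -49.   74.9  37.5] box [-0.1577  0.0479  0.3271] F [ 0.58  0.45 -0.02] op 0.0
d_tool [0.0057 0.0591 0.0523] rotvec [0.362 0.179 0.297]
```

View pics/d1.png

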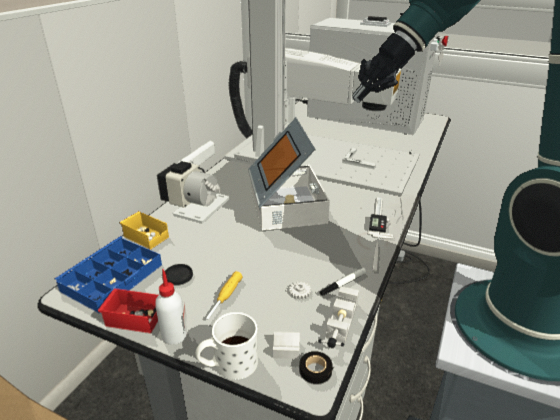

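Emit:
{"op": "arm_command", "data": {
  "motion": [
    [0,0,0,0.12,0.06,0.1,-1],
    [0,0,0,0.12,0.06,0.1,-1],
    [0,0,0,0.12,0.06,0.1,-1]
  ]
}}

```text
clock: 3.08
tcp_pos: [0.471, -0.2692, 0.3222]
tcp_rot: [[0.62, -0.366, 0.694], [-0.784, -0.317, 0.533], [0.025, -0.875, -0.484]]
ft_force: [1.6, 0.2, -0.2]
opening: -0.002
```

Run:
```python
from h import *
rel(W(-.16,.03,.2),25)
snap('scene','s2.png')
```

```text
clock 3.08 q [ 50.2  16.3   6.6 113.5 -66.3  75.9  39.5] box [-0.1592  0.0475  0.3222] F [ 1.55  0.19 -0.22] op -0.0
d_tool [0.0144 0.1081 0.0579] rotvec [0.068 0.03  0.044]
```

View pics/s2.png

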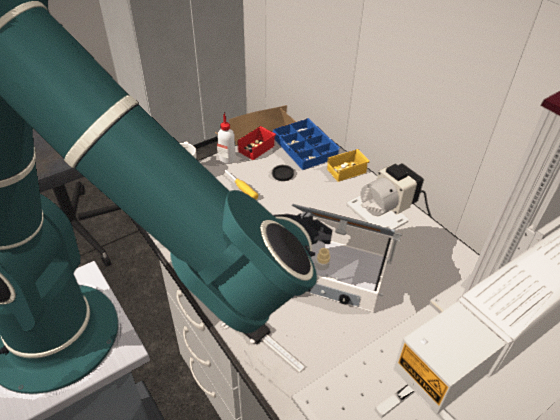

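Emit:
{"op": "arm_command", "data": {
  "motion": [
    [0.005,0.027,0.01,0.02,0.01,0.015,-1],
    [0.005,0.027,0.01,0.02,0.01,0.015,-1],
    [0.005,0.027,0.01,0.02,0.01,0.015,-1],
    [0,0.027,0.01,0,0,0,-1]
  ]
}}

```text
clock: 3.62
tcp_pos: [0.4703, -0.2923, 0.2072]
tcp_rot: [[0.585, -0.347, 0.733], [-0.811, -0.257, 0.525], [0.006, -0.902, -0.432]]
ft_force: [-0.5, -0.9, 0.2]
opening: 0.0
```

Run:
```python
from h import *
rel(W(-.13,.03,.19),25)
rel(W(-.16,.03,.08),25)
```

```text
clock 3.62 q [ 68.9  30.  -12.9 115.4 -67.7  66.2  51. ] box [-0.1732  0.0291  0.2072] F [-0.5  -0.88  0.23] op 0.0
d_tool [-0.0009 -0.0031  0.0464] rotvec [ 0.01  -0.001  0.007]
clock 3.62 q [ 68.9  30.  -12.9 115.4 -67.7  66.2  51. ] box [-0.1732  0.0291  0.2072] F [-0.5  -0.88  0.23] op 0.0
d_tool [-0.0017  0.109   0.0668] rotvec [ 0.01  -0.001  0.007]
```

Emit:
{"op": "arm_command", "data": {
  "motion": [
    [0,0.015,0.006,0,0,0,-1],
    [0,0.015,0.006,0,0,0,-1],
    [0,0.015,0.006,0,0,0,-1]
  ]
}}

```text
clock: 4.0
tcp_pos: [0.4684, -0.2945, 0.1565]
tcp_rot: [[0.588, -0.347, 0.731], [-0.809, -0.262, 0.526], [0.009, -0.901, -0.435]]
ft_force: [0.3, 0.1, 0.4]
opening: 0.004
```

Run:
```python
from h import *
rel(W(-.16,.03,.08),25)
snap('side','d3.png');snap('scene','s3.png')
```

```text
clock 4.0 q [ 70.4  35.7 -14.5 115.4 -67.8  63.   56.1] box [-0.1761  0.0284  0.1565] F [0.26 0.06 0.42] op 0.0
d_tool [-0.0022  0.0619  0.0477] rotvec [0.013 0.002 0.01 ]
```

View pics/d3.png

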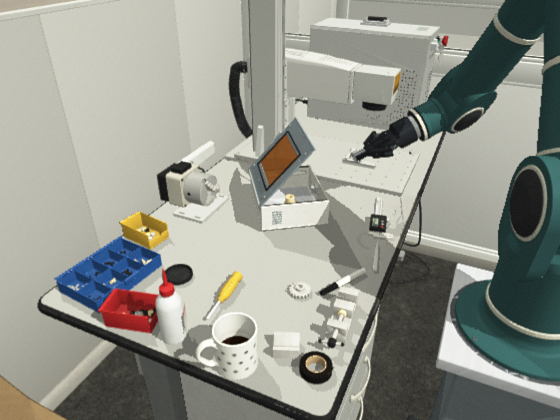

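View pics/s3.png

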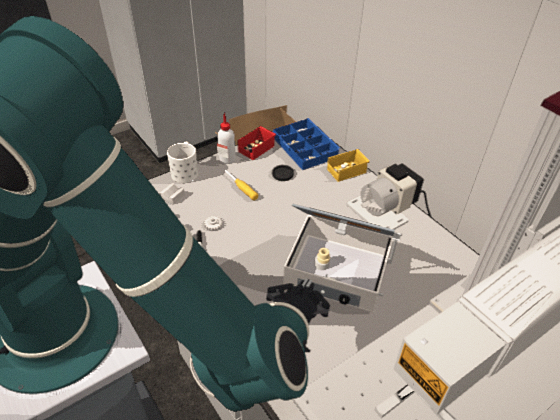

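Emit:
{"op": "arm_command", "data": {
  "motion": [
    [-0.001,-0.011,0.018,0.003,0,0.002,-1],
    [-0.001,-0.011,0.018,0.003,0,0.002,-1],
    [0,-0.011,0.018,0.003,0,0.002,-1],
    [0,-0.011,0.018,0.003,0,0.002,-1]
  ]
}}

```text
clock: 4.6
tcp_pos: [0.5367, -0.2433, 0.1661]
tcp_rot: [[0.584, -0.344, 0.735], [-0.812, -0.249, 0.528], [0.001, -0.905, -0.425]]
ft_force: [-0.0, 0.5, -0.7]
opening: -0.001
```

Run:
```python
from h import *
q=path(.83,25)
rel(W(q[0],.03,q[1]),25)
n=np.array([np.sin(.83),np.cos(.83)])*.02
rel(W(q[0]-n[0],.03,q[1]-n[1]),25)
snap('wrist','w4.png');snap('side','d4.png')
```

```text
clock 4.6 q [ 76.   38.4 -33.1 115.8 -67.8  49.4  50.9] box [-0.0906  0.0302  0.1661] F [-0.04  0.47 -0.69] op -0.0
d_tool [ 0.0003 -0.0619  0.0245] rotvec [0.002 0.    0.001]
clock 4.6 q [ 76.   38.4 -33.1 115.8 -67.8  49.4  50.9] box [-0.0906  0.0302  0.1661] F [-0.04  0.47 -0.69] op -0.0
d_tool [ 0.0003 -0.0434  0.0168] rotvec [0.002 0.    0.001]
```

View pics/w4.png

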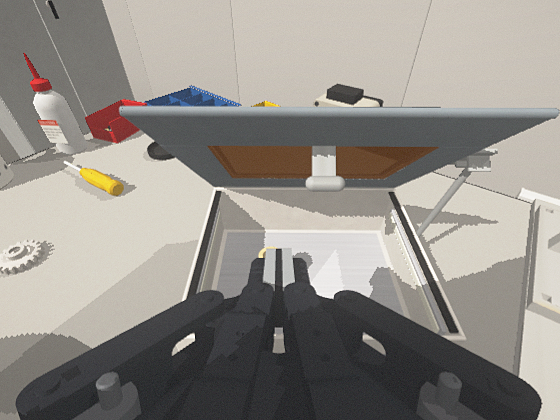

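View pics/d4.png

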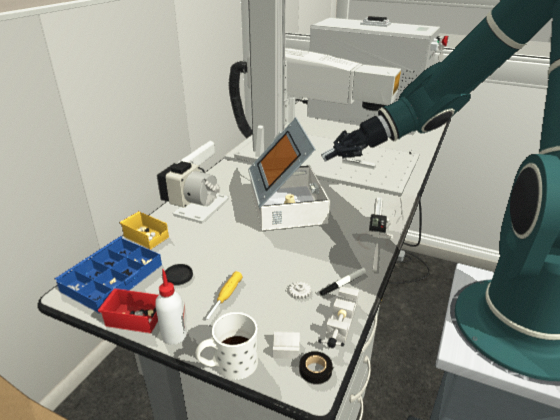

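Emit:
{"op": "arm_command", "data": {
  "motion": [
    [-0.005,-0.015,0.006,0,0,0,-1],
    [-0.005,-0.015,0.006,0,0,0,-1],
    [-0.005,-0.013,0.005,0,0,0,-1]
  ]
}}

```text
clock: 5.08
tcp_pos: [0.5554, -0.2113, 0.1989]
tcp_rot: [[0.584, -0.344, 0.735], [-0.812, -0.25, 0.528], [0.002, -0.905, -0.425]]
ft_force: [0.5, -0.3, -0.5]
opening: -0.004
```

```bash
python3 - <<'E'
from h import *
q=path(.83,25)
rel(W(q[0],.045,q[1]),25)
snap('side','d5.png');snap('wrist','w5.png')
E
python3 -c "
import cv2
a=cv2.imread('pics/d5.png')[80:240,220:460];cv2.imwrite('pics/d5c.png',cv2.resize(a,None,fx=3,fy=3))"
```

```text
clock 5.08 q [ 78.2  35.9 -40.6 117.2 -67.9  45.4  46.6] box [-0.0568  0.0454  0.1989] F [ 0.51 -0.3  -0.46] op -0.0
d_tool [ 0.0004 -0.0178  0.0078] rotvec [0.003 0.001 0.002]
```

View pics/d5c.png

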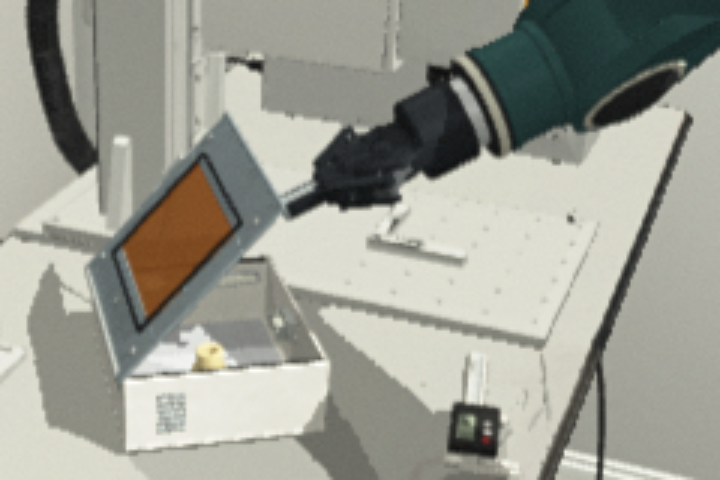

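View pics/w5.png

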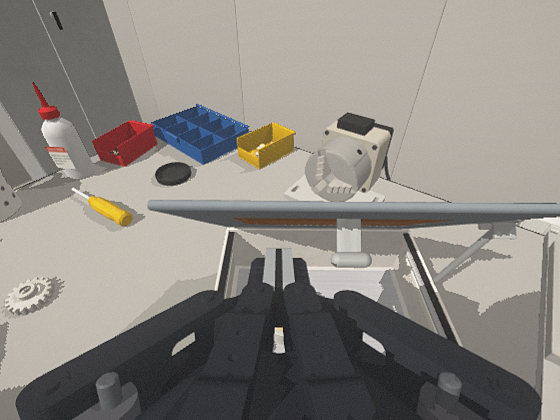

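Emit:
{"op": "arm_command", "data": {
  "motion": [
    [0,-0.0045,0.002,0,0,0,-1],
    [0,-0.0045,0.002,0,0,0,-1],
    [0,-0.0045,0.002,0,0,0,-1],
    [0,0,0,0,0,0,-1]
  ]
}}

```text
clock: 5.68
tcp_pos: [0.5647, -0.2053, 0.2089]
tcp_rot: [[0.584, -0.344, 0.735], [-0.812, -0.25, 0.528], [0.002, -0.905, -0.426]]
ft_force: [-0.4, 0.3, 0.8]
opening: 0.003
```

Run:
```python
from h import *
q=path(.83,25)
rel(W(q[0],.045,q[1]),25)
```

```text
clock 5.67 q [ 78.   35.2 -42.  116.8 -67.9  44.6  45. ] box [-0.0458  0.0448  0.2089] F [-0.38  0.32  0.82] op 0.0
d_tool [-0.0002 -0.0041  0.002 ] rotvec [0.003 0.    0.003]
```

Emit:
{"op": "arm_command", "data": {
  "motion": [
    [0,-0.004,0.002,0,0,0,-1],
    [0,-0.004,0.002,0,0,0,-1],
    [0,0,0,0,0,0,-1]
  ]
}}

```text
clock: 6.05
tcp_pos: [0.5706, -0.2012, 0.2145]
tcp_rot: [[0.584, -0.344, 0.735], [-0.812, -0.25, 0.528], [0.002, -0.905, -0.426]]
ft_force: [-0.5, -0.5, -1.0]
opening: -0.003
```

```bash
python3 - <<'E'
from h import *
q=path(.83,25)
rel(W(q[0],.045,q[1]),25)
snap('side','d6.png');snap('wrist','w6.png')
E
python3 -c "
import cv2
a=cv2.imread('pics/d6.png')[90:190,240:400];cv2.imwrite('pics/d6c.png',cv2.resize(a,None,fx=5,fy=5))"
```

```text
clock 6.05 q [ 77.8  34.9 -42.9 116.6 -67.9  43.9  44. ] box [-0.0386  0.0447  0.2145] F [-0.47 -0.54 -0.97] op -0.0
d_tool [-0.0003  0.0041 -0.0021] rotvec [0.003 0.    0.003]
```

View pics/d6c.png

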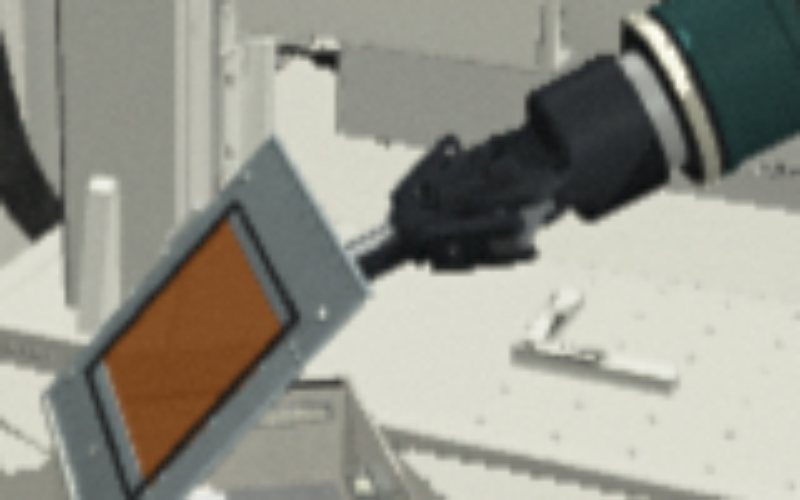

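View pics/w6.png

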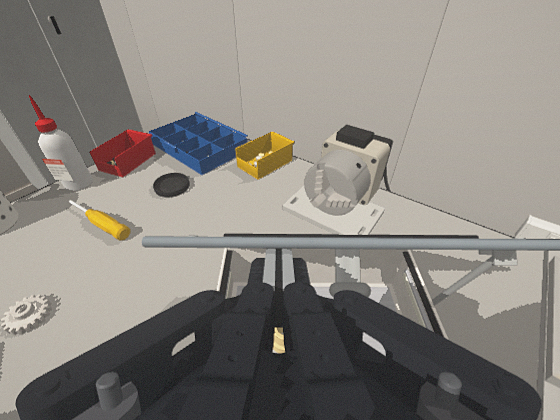

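Emit:
{"op": "arm_command", "data": {
  "motion": [
    [0,-0.004,0.002,0,0,0,-1],
    [0,-0.004,0.002,0,0,0,-1],
    [0,0,0,0,0,0,-1]
  ]
}}

```text
clock: 6.52
tcp_pos: [0.5765, -0.1971, 0.2202]
tcp_rot: [[0.583, -0.345, 0.735], [-0.812, -0.25, 0.527], [0.002, -0.905, -0.426]]
ft_force: [-0.8, -1.1, -0.6]
opening: -0.001
```

```bash
python3 - <<'E'
from h import *
q=path(.92,25)
rel(W(q[0],.045,q[1]),25)
snap('side','d7.png');snap('wrist','w7.png')
print([(np.round(tobox(d['point']),4),round(d['conf'],2)) for d in models.landmark_of('cover_lip','side')[:2]])
E
python3 -c "
import cv2
a=cv2.imread('pics/d7.png')[90:190,240:400];cv2.imwrite('pics/d7c.png',cv2.resize(a,None,fx=5,fy=5))"
```

```text
clock 6.53 q [ 77.6  34.6 -43.8 116.3 -67.9  43.4  43. ] box [-0.0314  0.0446  0.2202] F [-0.79 -1.05 -0.57] op -0.0
d_tool [-0.0004 -0.0034  0.0011] rotvec [ 0.004 -0.     0.002]
[(array([-0.036 ,  0.0005,  0.2401]), 0.66)]
```

View pics/w7.png

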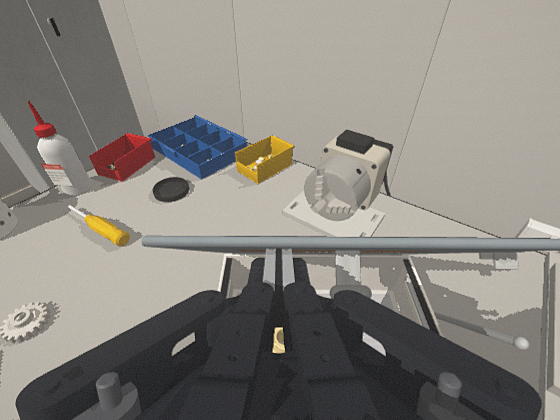

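Emit:
{"op": "arm_command", "data": {
  "motion": [
    [0,0,0,0,0,0,-1],
    [0,0,0,0,0,0,-1]
  ]
}}

```text
clock: 6.92
tcp_pos: [0.576, -0.1974, 0.2196]
tcp_rot: [[0.583, -0.346, 0.735], [-0.812, -0.249, 0.527], [0.001, -0.905, -0.426]]
ft_force: [-1.8, -1.1, 0.1]
opening: -0.003
```

Run:
```python
from h import *
snap('wrist','w8.png')
print([(np.round(tobox(d['point']),4),round(d['conf'],2)) for d in models.landmark_of('stay_tip','wrist')[:2]])
o=status.observe();t0=tobox(o['tcp_pos']);print(t0,o['ft_force'])
th0=.885;p=25
# infer offset of path at th0
off=t0[[0,2]]-path(th0,p);print(off)
R=Rt(p);prev=path(th0,p)
for k in range(1,30):
    th=th0-.035*k
    q=path(th,p);d=q-prev;prev=q
    w=d[0]*u+d[1]*Z;print(round(th,3),np.round(q+off,4),np.round(R.T@w,4)[1:])
    if th<.04:break
```

```text
[]
[-0.03195723  0.04464497  0.21967028] [-1.15838686 -1.42528406  0.20263078]
[0.00228316 0.00104798]
0.85 [-0.0371  0.2153] [ 0.0061 -0.0028]
0.815 [-0.0421  0.2108] [ 0.0062 -0.0026]
0.78 [-0.0469  0.2061] [ 0.0063 -0.0024]
0.745 [-0.0515  0.2012] [ 0.0064 -0.0022]
0.71 [-0.056   0.1962] [ 0.0064 -0.0019]
0.675 [-0.0603  0.1911] [ 0.0065 -0.0017]
0.64 [-0.0644  0.1857] [ 0.0066 -0.0015]
0.605 [-0.0683  0.1803] [ 0.0066 -0.0012]
0.57 [-0.072   0.1747] [ 0.0066 -0.001 ]
0.535 [-0.0755  0.169 ] [ 0.0067 -0.0008]
0.5 [-0.0789  0.1631] [ 0.0067 -0.0005]
0.465 [-0.082   0.1572] [ 0.0067 -0.0003]
0.43 [-0.0849  0.151 ] [ 0.0068 -0.0001]
0.395 [-0.0878  0.1445] [0.0071 0.0002]
0.36 [-0.0904  0.1379] [0.0071 0.0004]
0.325 [-0.0928  0.1311] [0.0071 0.0007]
0.29 [-0.095   0.1243] [0.0071 0.0009]
0.255 [-0.0969  0.1175] [0.007  0.0012]
0.22 [-0.0986  0.1105] [0.007  0.0014]
0.185 [-0.1     0.1035] [0.0069 0.0017]
0.15 [-0.1012  0.0965] [0.0069 0.0019]
0.115 [-0.1021  0.0894] [0.0068 0.0021]
0.08 [-0.1028  0.0823] [0.0067 0.0024]
0.045 [-0.1033  0.0752] [0.0066 0.0026]
0.01 [-0.1035  0.068 ] [0.0066 0.0028]
```

View pics/w8.png

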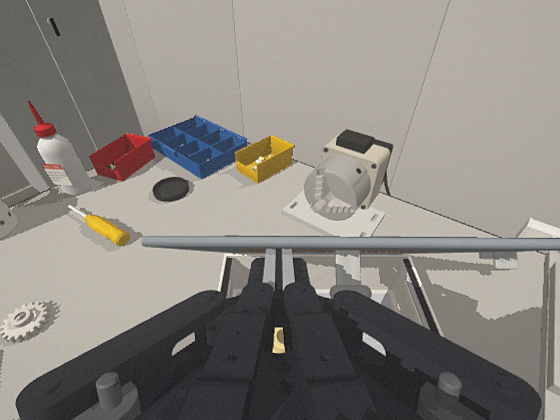

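Emit:
{"op": "arm_command", "data": {
  "motion": [
    [0,0.006,-0.003,0,0,0,-1],
    [0,0.006,-0.0025,0,0,0,-1],
    [0,0.0065,-0.0025,0,0,0,-1],
    [0,0.0065,-0.002,0,0,0,-1],
    [0,0.0065,-0.002,0,0,0,-1],
    [0,0.0065,-0.0015,0,0,0,-1]
  ]
}}

```text
clock: 7.78
tcp_pos: [0.551, -0.2151, 0.1887]
tcp_rot: [[0.583, -0.346, 0.735], [-0.812, -0.249, 0.527], [0.001, -0.905, -0.426]]
ft_force: [-1.3, -0.2, 0.6]
opening: -0.001
```

```bash
cat >> h.py <<'E'
def where(p=25,off=(.0023,.001)):
    o=status.observe();t=tobox(o['tcp_pos'])
    ths=np.arange(-.05,1,.002);e=[(t[2]-off[1]-path(a,p)[1]) for a in ths];i=int(np.argmin(np.abs(e)))
    q=path(ths[i],p)+off
    print('clock',round(o['clock'],2),'box',np.round(t,4),'th~',round(ths[i],3),'x err',round(t[0]-q[0],4),'F',np.round(o['ft_force'],1),'q',np.round(o['joint_pos'],1))
E
python3 - <<'E'
from h import *
where();rel(W(-.06,.045,.19),25);snap('wrist','w9.png');snap('side','d9.png')
print([(np.round(tobox(d['point']),4),round(d['conf'],2)) for d in models.landmark_of('cover_lip','side')[:2]])
E
python3 -c "
import cv2
a=cv2.imread('pics/d9.png')[90:240,200:400];cv2.imwrite('pics/d9c.png',cv2.resize(a,None,fx=4,fy=4))"
```

```text
clock 7.78 box [-0.0626  0.0448  0.1887] th~ 0.66 x err -0.0006 F [-1.3 -0.2  0.6] q [ 79.8  37.6 -42.  117.3 -66.5  44.1  47. ]
clock 7.78 q [ 79.8  37.6 -42.  117.3 -66.5  44.1  47. ] box [-0.0626  0.0448  0.1887] F [-1.27 -0.24  0.57] op -0.0
d_tool [-0.0002 -0.0023  0.0018] rotvec [ 0.004 -0.     0.001]
[(array([-0.0702, -0.0025,  0.2069]), 0.63)]
```

View pics/w9.png

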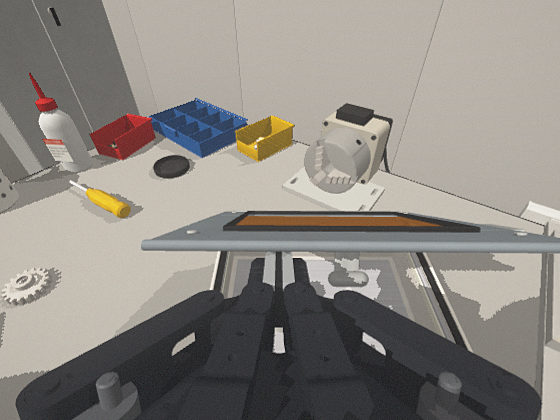

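View pics/d9c.png

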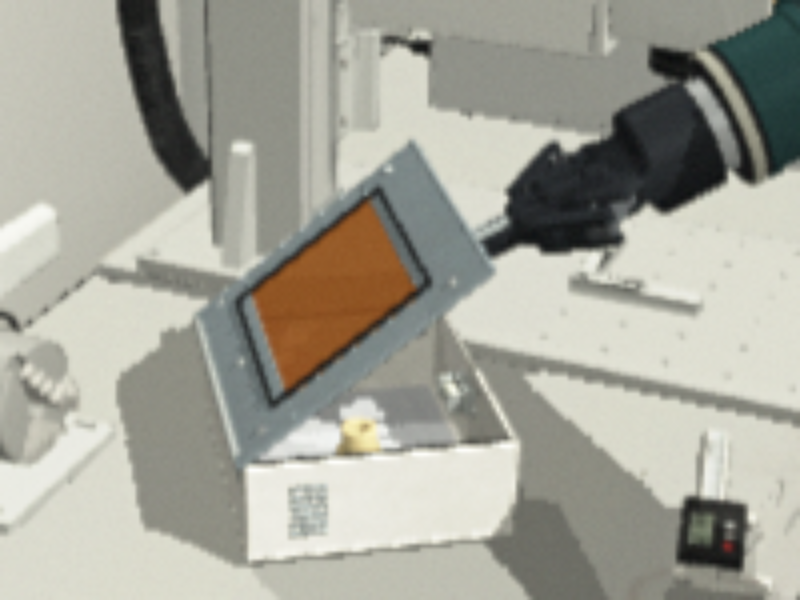

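Emit:
{"op": "arm_command", "data": {
  "motion": [
    [0,0.0065,-0.001,0,0,0,-1],
    [0,0.0065,-0.001,0,0,0,-1],
    [0,0.0065,-0.001,0,0,0,-1],
    [0,0.0065,-0.0005,0,0,0,-1],
    [0,0.0065,-0.0005,0,0,0,-1],
    [0,0.0065,0,0,0,0,-1],
    [0,0.0065,0,0,0,0,-1]
  ]
}}

```text
clock: 8.8
tcp_pos: [0.5315, -0.2293, 0.147]
tcp_rot: [[0.583, -0.346, 0.735], [-0.812, -0.25, 0.527], [0.001, -0.904, -0.426]]
ft_force: [-0.2, -0.4, -1.8]
opening: -0.003
```

Run:
```python
from h import *
where();rel(W(-.085,.045,.15),25)
snap('side','d10.png')
print([(np.round(tobox(d['point']),4),round(d['conf'],2)) for d in models.landmark_of('cover_lip','side')[:2]])
```

```text
clock 8.8 box [-0.0868  0.0446  0.147 ] th~ 0.408 x err -0.0 F [-0.2 -0.4 -1.8] q [ 81.2  42.3 -40.2 117.6 -65.4  43.6  51.8]
clock 8.8 q [ 81.2  42.3 -40.2 117.6 -65.4  43.6  51.8] box [-0.0868  0.0446  0.147 ] F [-0.18 -0.36 -1.84] op -0.0
d_tool [-0.0004 -0.0035  0.0003] rotvec [ 0.004 -0.     0.001]
[(array([-0.0968, -0.0006,  0.1623]), 0.78)]
```

Emit:
{"op": "arm_command", "data": {
  "motion": [
    [0,0.007,0,0,0,0,-1],
    [0,0.007,0,0,0,0,-1],
    [0,0.007,0,0,0,0,-1],
    [0,0.007,0.0005,0,0,0,-1],
    [0,0.007,0.001,0,0,0,-1],
    [0,0.007,0.001,0,0,0,-1]
  ]
}}

```text
clock: 9.65
tcp_pos: [0.5181, -0.2391, 0.1054]
tcp_rot: [[0.583, -0.346, 0.735], [-0.812, -0.25, 0.527], [0.001, -0.904, -0.427]]
ft_force: [0.3, 0.1, -1.6]
opening: -0.0
```

```bash
python3 - <<'E'
from h import *
where();
snap('side','d11.png')
print([(np.round(tobox(d['point']),4),round(d['conf'],2)) for d in models.landmark_of('cover_lip','side')[:2]])
E
python3 -c "
import cv2
a=cv2.imread('pics/d11.png')[90:240,200:400];cv2.imwrite('pics/d11c.png',cv2.resize(a,None,fx=4,fy=4))"
```

```text
clock 9.65 box [-0.1033  0.0445  0.1054] th~ 0.194 x err -0.0037 F [ 0.3  0.1 -1.6] q [ 81.9  47.1 -38.5 117.3 -64.5  42.5  56.2]
[(array([-0.1113, -0.0018,  0.1213]), 0.79)]
```

View pics/d11c.png

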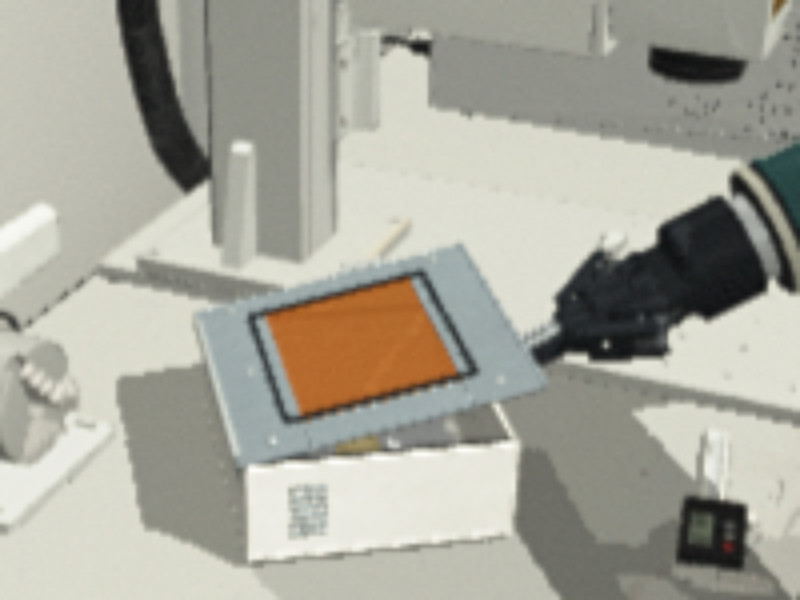

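Emit:
{"op": "arm_command", "data": {
  "motion": [
    [0,0.0045,0.002,0,0,0,-1],
    [0,0.0045,0.002,0,0,0,-1],
    [0,0.0045,0.002,0,0,0,-1],
    [0,0.0045,0.002,0,0,0,-1],
    [0,0.0045,0.002,0,0,0,-1],
    [0,0.0045,0.002,0,0,0,-1],
    [0,0.0045,0.002,0,0,0,-1]
  ]
}}

```text
clock: 10.62
tcp_pos: [0.5177, -0.2397, 0.069]
tcp_rot: [[0.583, -0.346, 0.735], [-0.813, -0.249, 0.527], [0.001, -0.905, -0.426]]
ft_force: [0.0, 0.1, -0.2]
opening: 0.003
```

```bash
python3 - <<'E'
from h import *
where();
snap('side','d12.png')
print([(np.round(tobox(d['point']),4),round(d['conf'],2)) for d in models.landmark_of('cover_lip','side')[:2]])
snap('wrist','w12.png')
print([(np.round(tobox(d['point']),4),round(d['conf'],2)) for d in models.landmark_of('cover_lip','wrist')[:2]])
E
python3 -c "
import cv2
a=cv2.imread('pics/d12.png')[90:240,200:400];cv2.imwrite('pics/d12c.png',cv2.resize(a,None,fx=4,fy=4))"
```

```text
clock 10.62 box [-0.104   0.0442  0.069 ] th~ 0.014 x err -0.0006 F [ 0.   0.1 -0.2] q [ 81.7  51.9 -37.8 116.6 -64.6  40.5  60. ]
[(array([-0.1145, -0.0004,  0.0972]), 0.58)]
[(array([-0.1054,  0.0002,  0.0961]), 0.92)]
```

View pics/d12c.png

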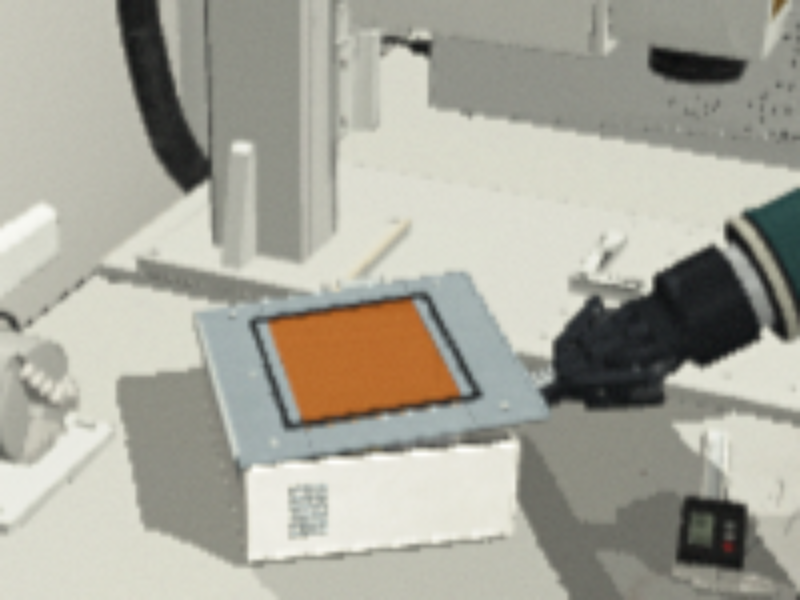

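View pics/w12.png

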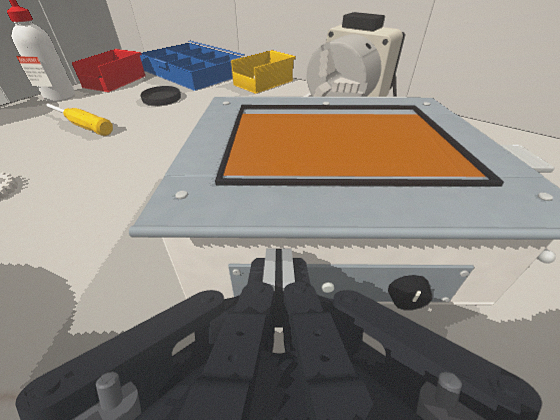

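Emit:
{"op": "arm_command", "data": {
  "motion": [
    [0,0.0085,-0.018,0,0,0,-1],
    [0,0.0085,-0.018,0,0,0,-1],
    [0,0.0085,-0.018,0,0,0,-1],
    [0,0.0085,-0.018,0,0,0,-1],
    [0,-0.022,-0.011,0,0,0,-1],
    [0,-0.022,-0.011,0,0,0,-1],
    [0,-0.022,-0.011,0,0,0,-1],
    [0,-0.022,-0.011,0,0,0,-1]
  ]
}}

```text
clock: 11.82
tcp_pos: [0.4421, -0.2944, 0.1691]
tcp_rot: [[0.579, -0.35, 0.737], [-0.816, -0.246, 0.524], [-0.001, -0.904, -0.428]]
ft_force: [-0.1, -0.2, 0.2]
opening: 0.003
```

Emit:
{"op": "arm_command", "data": {
  "motion": [
    [0,0,0,-0.13,0,0,-1],
    [0,0,0,-0.13,0,0,-1],
    [0,0,0,-0.13,0,0,-1],
    [0,0,0,-0.13,0,0,-1]
  ]
}}

```text
clock: 12.32
tcp_pos: [0.4372, -0.2999, 0.1703]
tcp_rot: [[0.571, -0.681, 0.458], [-0.821, -0.473, 0.319], [-0.001, -0.559, -0.829]]
ft_force: [-0.5, 0.4, -0.3]
opening: -0.001
```

Run:
```python
from h import *
rel(W(-.105,.0,.135),55)
snap('scene','s13.png'); 
for l in ['stay_tip','cover_lip','gear','screwdriver','v_block']: print(l,[(np.round(d['point'] if l[0] in 'gv' else tobox(d['point']),4),round(d['conf'],2)) for d in models.landmark_of(l,'scene')[:2]])
```

```text
clock 12.32 q [ 70.8  21.3 -24.8 115.5 -35.6  46.2  18. ] box [-0.2045  0.0421  0.1703] F [-0.45  0.43 -0.29] op -0.0
d_tool [ 0.0407 -0.0633  0.0852] rotvec [ 0.018 -0.008 -0.013]
stay_tip [(array([-0.0922, -0.1186,  0.0587]), 0.61), (array([-0.1115, -0.003 ,  0.0973]), 0.43)]
cover_lip [(array([-0.111 , -0.0024,  0.0946]), 0.91)]
gear [(array([ 0.5355, -0.2805,  0.0948]), 0.42)]
screwdriver [(array([ 0.2137,  0.3471, -0.0013]), 0.61)]
v_block []
```

View pics/s13.png

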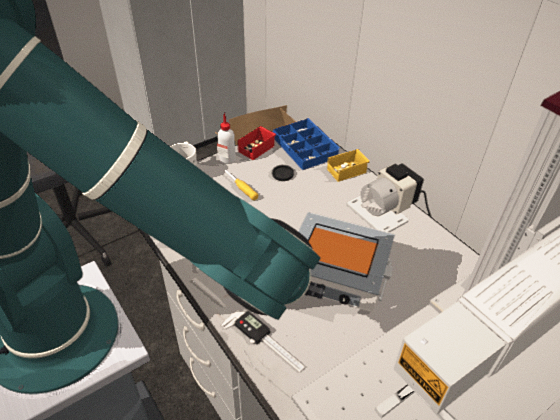

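Run:
```python
from h import *
rel(W(-.095,.0,.13),55)
```

```text
clock 12.62 q [ 71.   21.6 -24.9 115.6 -36.   46.3  18.5] box [-0.2041  0.0428  0.169 ] F [-0.34  0.38 -0.86] op -0.0
d_tool [ 0.0414 -0.0686  0.0939] rotvec [ 0.011 -0.005 -0.014]
```

Emit:
{"op": "arm_command", "data": {
  "motion": [
    [0.0083,-0.0137,0.0188,0.003,0,-0.003,-1],
    [0.0083,-0.0137,0.0188,0.003,0,-0.003,-1],
    [0.0083,-0.0137,0.0188,0.003,0,-0.003,-1],
    [0.0083,-0.0137,0.0188,0,0,-0.003,-1],
    [0.0083,-0.0137,0.0188,0,0,0,-1]
  ]
}}

```text
clock: 13.25
tcp_pos: [0.5553, -0.2697, 0.1253]
tcp_rot: [[0.575, -0.67, 0.47], [-0.818, -0.469, 0.333], [-0.003, -0.576, -0.817]]
ft_force: [-0.1, -0.3, 1.1]
opening: -0.0
```

```bash
python3 - <<'E'
from h import *
rel(W(-.095,.0,.11),55)
snap('side','d14.png')
E
python3 -c "
import cv2
a=cv2.imread('pics/d14.png')[90:240,200:400];cv2.imwrite('pics/d14c.png',cv2.resize(a,None,fx=4,fy=4))"
```

```text
clock 13.25 q [ 59.6  31.3 -26.  108.9 -35.3  37.2  10.7] box [-0.091  -0.0021  0.1253] F [-0.09 -0.29  1.14] op -0.0
d_tool [-0.002   0.0121  0.0101] rotvec [-0.003 -0.003 -0.01 ]
```

View pics/d14c.png

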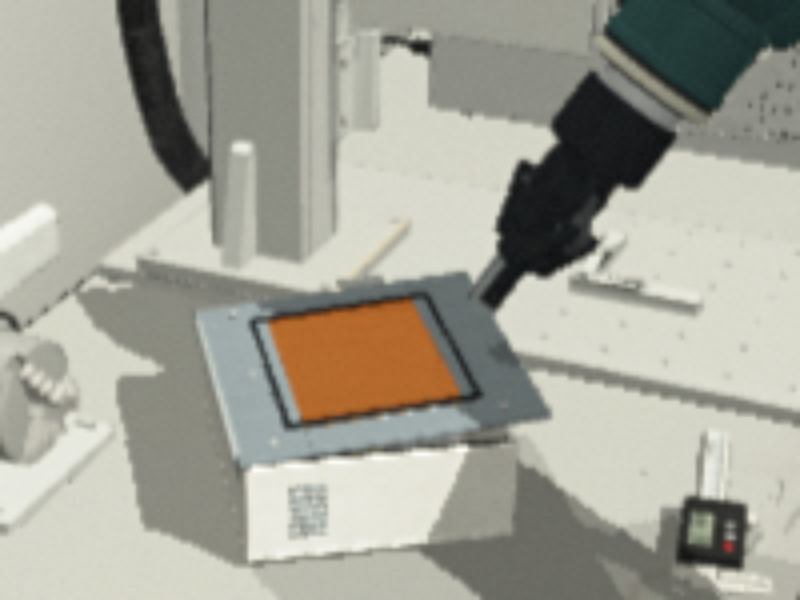

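Emit:
{"op": "arm_command", "data": {
  "motion": [
    [-0.001,0.004,0.004,0,0,0,-1],
    [-0.001,0.004,0.003,0,0,0,-1],
    [0,0.003,0.004,0,0,0,-1],
    [0,0.003,0.004,0,0,0,-1]
  ]
}}

```text
clock: 13.8
tcp_pos: [0.5542, -0.2666, 0.1016]
tcp_rot: [[0.577, -0.669, 0.469], [-0.816, -0.468, 0.338], [-0.007, -0.578, -0.816]]
ft_force: [-1.5, 0.6, 3.5]
opening: 0.001
```

Emit:
{"op": "arm_command", "data": {
  "motion": [
    [0,0.002,0.0033,0,0,0,-1],
    [0,0.002,0.0033,0,0,0,-1]
  ]
}}

```text
clock: 14.05
tcp_pos: [0.5543, -0.2668, 0.0933]
tcp_rot: [[0.577, -0.669, 0.469], [-0.817, -0.468, 0.338], [-0.006, -0.578, -0.816]]
ft_force: [0.5, 0.3, 1.0]
opening: 0.0
```

Emit:
{"op": "arm_command", "data": {
  "motion": [
    [0,0.002,0.0033,0,0,0,-1],
    [0,0.002,0.0033,0,0,0,-1]
  ]
}}

```text
clock: 14.3
tcp_pos: [0.5553, -0.267, 0.0875]
tcp_rot: [[0.577, -0.668, 0.471], [-0.817, -0.468, 0.337], [-0.005, -0.579, -0.815]]
ft_force: [-43.6, -0.4, 84.4]
opening: -0.002
```

Emit:
{"op": "arm_command", "data": {
  "motion": [
    [0,-0.002,-0.0035,0,0,0,-1],
    [0,-0.003,-0.004,0,0,0,-1],
    [0,-0.006,-0.008,0,0,0,-1],
    [0,-0.01,-0.015,0,0,0,-1],
    [0,-0.01,-0.015,0,0,0,-1],
    [0,0,-0.03,0,0,0,-1],
    [0,0,-0.03,0,0,0,-1]
  ]
}}

```text
clock: 15.18
tcp_pos: [0.5264, -0.2871, 0.1978]
tcp_rot: [[0.579, -0.666, 0.47], [-0.815, -0.469, 0.339], [-0.005, -0.58, -0.815]]
ft_force: [1.2, -0.4, -0.1]
opening: -0.002
```

```bash
python3 - <<'E'
from h import *
rel(W(-.095,.0,.11),55)
snap('side','d15.png')
print([(np.round(tobox(d['point']),4),round(d['conf'],2)) for d in models.landmark_of('cover_lip','side')[:2]])
snap('wrist','w15.png')
print([(np.round(tobox(d['point']),4),round(d['conf'],2)) for d in models.landmark_of('cover_lip','wrist')[:2]])
snap('scene','s15.png')
for l in ['stay_tip','cover_lip']: print(l,[(np.round(tobox(d['point']),4),round(d['conf'],2)) for d in models.landmark_of(l,'scene')[:2]])
E
python3 -c "
import cv2
a=cv2.imread('pics/d15.png')[90:240,200:400];cv2.imwrite('pics/d15c.png',cv2.resize(a,None,fx=4,fy=4))"
```

```text
clock 15.18 q [ 62.8  24.1 -25.1 107.7 -34.5  46.6   9. ] box [-0.1246  0.0006  0.1978] F [ 1.2  -0.39 -0.13] op -0.0
d_tool [0.0009 0.0268 0.0887] rotvec [-0.007  0.001 -0.007]
[(array([-0.1149, -0.0022,  0.0812]), 0.73), (array([0.0493, 0.3576, 0.0015]), 0.66)]
[]
stay_tip [(array([-0.0914, -0.1192,  0.0611]), 0.44), (array([-0.0021,  0.0007,  0.0042]), 0.36)]
cover_lip [(array([-0.1126, -0.0008,  0.0797]), 0.72)]
```

View pics/d15c.png

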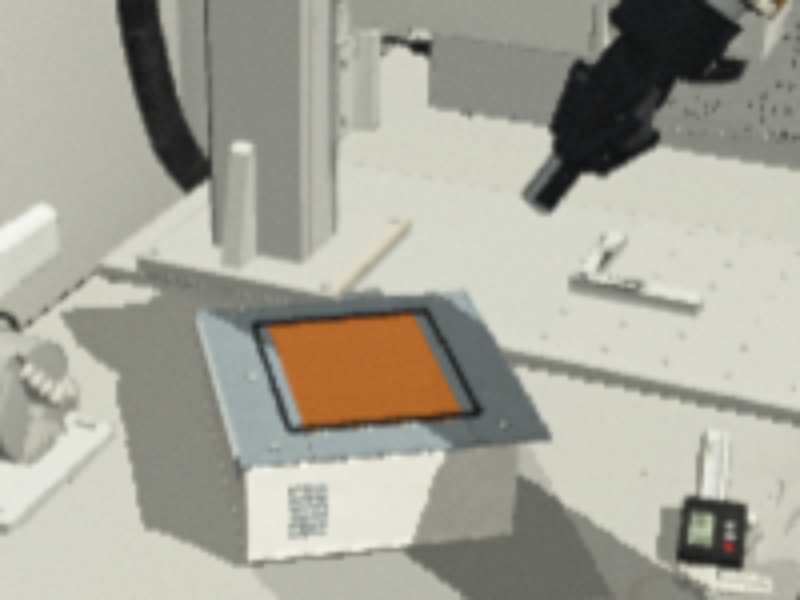

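View pics/w15.png

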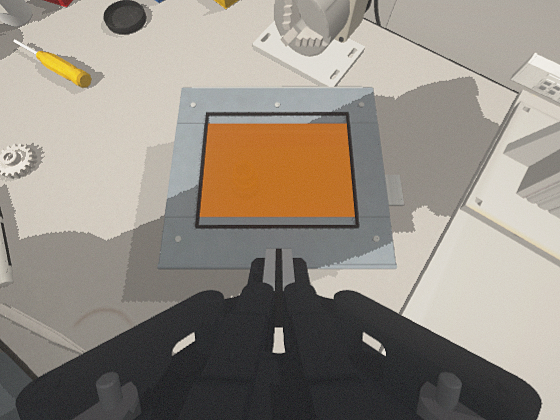

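Run:
```python
from h import *
print(bot.finish_job(),status.observe()['clock'])
```

```text
the job is handed in; nothing more can be done
the job is handed in; nothing more can be done
```

The curing box is shut and the job is handed in at about 15.3 s of the 48 s; no verdict was reported. I worked with closed fingertips from the front:

- **Stay:** I raised the cover under its lip to about 0.89 rad, and the stay dropped clear.
- **Lowering:** I carried the cover down on the finger at roughly 0.2–0.3 rad/s until it rested on its catch, with the lip measured at 95–97 mm.
- **Shutting:** I drew the finger out and pressed the front edge down from above until the catch snapped, then backed off.

**Last checks**
- The lip reads 80–81 mm high in the side and scene pictures, against 80 mm when shut.
- The stay tip reads 59–61 mm high in the scene picture, which matches the stay lying level along the box.
- The TCP is at about 0.20 m height, with only noise on the force reading, so the arm is touching nothing.

**Flaws and gaps**
- **Pressed too hard:** My last press step went a few millimetres too far after the cover had already snapped shut. The force reading at the end of that step was about 95 N (84 N of it vertical). That is under the 120 N wrist limit, but far more than the 4–6 N needed.
- **Puck and bush:** I couldn't check them at the end because they are hidden under the shut cover.
- **Bystanders:** I didn't measure the gear, screwdriver and V-block again after the press. An earlier re-check failed because the arm blocked the view and the detections were wrong. The arm was never moved near them.
- **Detector miss:** It found no lip in the final wrist picture, although that picture shows the cover lying flat.

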